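Nudge the idler roller up the gutter and bar it in

TASK

With shut fingers, nudge the steel roller that lies at the foot of the sloping blue gutter up over the crest, so that it settles in the dip against the end stop and cannot roll back. Then push the flat keeper bar round on its hinge until it lies fully across the gutter behind the roller, against its tab. Only push, and gently: do not lift or fling the roller, and leave the other things on the bench where they are.

Things in the scene. Friction and masses are not known exactly. Their poses are not given: they have to be found in the camera images.
- gutter: Fixed blue sheet-steel gutter on a stand. Origin on the bench under the middle of the stand (base plate 150 x 300 x 8 mm); z up; the gutter runs along y and climbs towards +y; x lies across it (-x is the side nearer the robot). Its pose differs each time.
- ramp: Sloping floor of that gutter. Origin on the floor at its crest, midway between the walls (85 mm along the gutter's +y, 85 mm above the bench); y points up the 7 degree slope, x across, z square to the floor. The floor rises evenly to the crest (y = 0), then dips to the end stop at 7 degrees below level. Channel 80 mm wide inside; walls 6 mm thick, 34 mm above the floor.
- lip (a point): Middle of the top of the low lip at the gutter's bottom end: 10 mm above the floor, 6 mm thick; its uphill face is at y = -225 mm in the ramp's frame.
- stop (a point): Middle of the face of the upright end stop at the upper end, about 56 mm past the crest; this point lies on the floor of the dip. The stop stands 46 mm above it.
- roller: Steel roller, 60 mm across, 68 mm long (76 over its axle stubs), 0.3 to 0.65 kg, oiled, slippery, lying across the gutter against the low lip; can be pushed from behind over the lip. Rolls back down if let go before the crest. Origin: its centre, x along its axis. Ramp frame: centre at z = 30 mm on the slope; settled in the dip at about y = 29, z = 24 mm (a few mm less if askew).
- keeper (a joint): Angle of the keeper bar, rad. 0: it points down the gutter along the top of the near (-x) wall. Positive is anticlockwise from above: at 1.571, its end of travel, it lies straight across the gutter behind the roller, against a tab on the far wall. Negative: it sticks out on the near side (starts at -0.9 to -0.1). It stays where left; about 0.5 N at the tip turns it.
- keeper_hinge (a point): On the keeper's vertical hinge axis at mid-height of the bar: x = -46, y = 71, z = 129 mm in the gutter's frame, on the near wall. The bar is 98 mm long from this axis, 10 mm thick, 16 mm high, centred on the axis; its underside is 2 mm clear of the wall tops at the crest.
- keeper_tip (a point): Middle of the free end of the keeper bar, at mid-height of the bar.
- spare: Bystander: a second roller like the first, standing on end on the bench beyond the gutter, 76 mm high. Origin under it.
- wrench: Bystander: steel wrench 170 mm long, flat on the bench beyond the gutter.
- collar: Bystander: steel ring, 54 mm across, 18 mm high, on the bench on the near side of the gutter.
- pulley: Bystander: blue pulley 90 mm across, 34 mm high, left of the gutter.
- tin: Bystander: yellow tin, 72 mm across, 75 mm high, left of the gutter.
- driver: Bystander: screwdriver 190 mm long, right of the gutter on the near side.
- bolts: Bystander: steel tray of bolts, 120 x 200 x 35 mm, right of the gutter.
Not all that is in view belongs to the job. What is shaped like the roller but red or turquoise is not meant.

How it is judged:
By the outcome, as a careful person would: the job done as asked, in the order asked, and still so for the second after the job is handed in, with the robot touching nothing.
It also fails if it takes over 61 s, if anything falls off the work surface, if the arm or the gripper's body presses on something with over 40 N, if the wrist force passes 120 N, or if a joint passes its speed limit or range.

ROBOT

A 6-joint arm with a two-finger parallel gripper is mounted at the origin on the work surface. World frame = base frame: x ahead of the robot, y to its left, z up, the work surface at z = 0. Lengths are in mm, angles in rad, forces in N, time in s.
With the tool pointing down it reaches from about 325 to 900 mm from the base axis. Payload 3.5 kg.
Tool frame: the origin (TCP) lies on the centre line of the jaws, within the pads' length; the fingertips stand ctrl.tip_reach ahead of it and the grasp point (between the pads) lies 6 mm ahead of it (ctrl.tip_reach is the distance from the TCP to the fingertips, in mm); x points along the fingers, z is the direction in which the jaws open and shut, and the axes are right-handed (so a half turn about x gives the same grasp; the last joint's range is limited). The gripper opens to 85 mm and grips with 20 to 120 N. Pads are 22 mm wide; open, the fingers measure 114 mm over their backs; the gripper's body (76 mm by 85 mm) begins 54 mm behind the grasp point. The pads swing forward as they close: fully open they stand 13 mm farther back than shut.
Start: joints at [1.145, 0.276, -0.026, 1.268, 0, 1.467], TCP at [198.271, 592.715, 256.313] pointing down, gripper open.
Joint ranges: [-3.12, 3.12], [-0.85, 1.88], [-1.08, 1.24], [-1.95, 2.15], [-1.57, 1.53], [-3.14, 3.14]. Speed limits (rad/s): [2.57, 2.57, 3.14, 3.14, 3.14, 3.14].

INTERFACE

Orientations are given as a unit quaternion [w, x, y, z].
In Python, from cell import ctrl, eyes, spotter gives the robot as it stands.
- The arm moves only by the tool drive_tool, never from a script. Its argument "moves" is a list of rows, each a list of 4 numbers: the shift along the world's x, y, z in mm, then the turn about the world's z in rad. A call has 1 to 8 rows; each row shifts and turns the commanded pose from where the row before left it; what a row does not reach is not made up. A row lasts 1/8 s, in which the tool goes at most 62.5 mm and 10.7 degrees, less where a joint would pass 70% of its speed; a pose out of reach is approached as far as the arm can. A call with a gripper value outside its range is refused whole. "claw" is the closure in counts, from 0 (fully open) to 255 (shut), set as the call begins (left out, the last holds). The fingers move at their own pace and stop on an object; "squeeze" is the grip in N (left out, the last holds). Time passes only in rows, so rows that do not move let the fingers close. It gives the time, the measured TCP pose, the force and the opening at its end, in the units of the state.
- ctrl.sense(): the state, without advancing time (a new reading comes with each control period).
- eyes.capture(name): name is "scene" or "top"; returns (picture, depth): 384x512x3 uint8, blue, green, red; 384x512 float32, mm along the optical axis (not along the pixel's ray), 0 where there is no reading.
- eyes.camera_info(name): a dict with "vertical_fov" (degrees; the focal length in pixels is half the picture's height over the tangent of half this angle, whatever the lens; pixels are square), "cx", "cy" (the principal point, pixels), "cam_to_world" (4x4, takes a point from camera to world coordinates). Camera axes: x right, y down, z forward; pixel columns grow to the right and rows downward; lengths in mm; the calibration is good to about 2 mm. A picture is of the moment at which its call begins. camera_info takes no time and is no camera call.
- ctrl.hand_in(): hands the job in, once; it reports no verdict.
Trained networks look in the newest picture that a camera, given by its name, has taken for a name from the list of things; names that differ only in an ending like _2 or _b are one class to them, and where a whole thing is asked for, a point or a joint stands for the part that bears it (a point fixed in the world has none). Each returns a list of dicts, best first, with "conf" (0 to 1); they miss things now and then, are a little off and sometimes report something else, mostly with a low value. They report only what shows in the picture. A call takes as long as a camera call. They do not tell look-alikes from the thing itself.
- spotter.search_frame(camera, query): "point" ([column, row] in pixels, amid what is visible of it).
- spotter.outline_of(camera, query): "mask" (384x512 bool, what is visible of it) and "point" ([column, row] in pixels, amid what is visible of it).
- spotter.pinpoint(camera, query): "point" ([column, row] in pixels: a listed point, or the origin of a listed thing).
The state is a dict: "time_s": time; "q": joint angles; "qvel": joint speeds; "effort": joint torques, N m; "tcp_pos": TCP position; "tool_rot": TCP orientation; "force": force on the tool from outside, world axes, zero at the start; "wrist_torque": the same for the moment, N m; "width": finger opening in mm.
Only numpy, scipy, OpenCV 4.12 (cv2) and the standard library are available. Lean on these libraries where they do the work, as an engineer would, in place of code of your own. Each camera call takes 0.05 s, during which the arm holds its last target.

## Working session

There is one attempt and no reset: what is moved stays moved. The work goes in short steps, Python scripts to look and compute and a tool call to move; the robot and the scene stay as the last step left them, time stands still between calls to the robot, and variables do not carry over. Pictures are saved under pics/ and viewed, and the job is handed in when it is done.

Besides the shell and the picture viewer there is one more tool, called after "Emit:" as a command line: name --pt "numbers of a row" for each row, then --argument value for the rest. drive_tool: Moves the arm, as the interface text tells. Its arguments: {"type":"object","properties":{"moves":{"type":"array","items":{"type":"array","items":{"type":"number"}}},"claw":{"type":"number"},"squeeze":{"type":"number"}},"required":["moves"]}

```bash
ls; mkdir -p pics; cat > h.py <<'E'
import numpy as np, cv2
from cell import ctrl, eyes, spotter
def K(n):
    i=eyes.camera_info(n); f=192/np.tan(np.radians(i["vertical_fov"])/2); return f,i["cx"],i["cy"],np.array(i["cam_to_world"])
def w(n,u,v,d):
    f,cx,cy,T=K(n); return (T@np.array([(u-cx)/f*d,(v-cy)/f*d,d,1]))[:3]
def cloud(n,D):
    f,cx,cy,T=K(n); v,u=np.mgrid[0:384,0:512]
    P=np.stack([(u-cx)/f*D,(v-cy)/f*D,D],-1)@T[:3,:3].T+T[:3,3]; P[D<=0]=np.nan; return P
def proj(n,p):
    f,cx,cy,T=K(n); c=np.linalg.inv(T)@np.append(p,1); return c[0]/c[2]*f+cx,c[1]/c[2]*f+cy
def ray(n,u,v,z):
    f,cx,cy,T=K(n); d=T[:3,:3]@np.array([(u-cx)/f,(v-cy)/f,1]); o=T[:3,3]; return o+d*(z-o[2])/d[2]
E
python3 - <<'E'
from h import *
for n in("scene","top"):
    p,d=eyes.capture(n); cv2.imwrite(f"pics/{n}0.png",cv2.resize(p,(768,576))); np.save(f"pics/{n}0.npy",d); cv2.imwrite(f"pics/{n}0_raw.png",p)
    print(n,K(n))
    for q in("gutter","ramp","lip","stop","roller","keeper_hinge","keeper_tip"):
        print(q,[(np.round(x["point"],1).tolist(),round(x["conf"],2)) for x in spotter.pinpoint(n,q)[:3]])
s=ctrl.sense(); print(s, ctrl.tip_reach)
E
```

```text
pics
scene (np.float64(434.76425964613435), 267.5960969878107, 191.4350497714204, array([[-7.76951501e-01,  4.99703852e-01, -3.82939193e-01,
         1.10954389e+03],
       [ 6.29526209e-01,  6.10315425e-01, -4.80844917e-01,
         6.93951288e+02],
       [-6.56636077e-03, -6.14663439e-01, -7.88762157e-01,
         1.25127471e+03],
       [ 0.00000000e+00,  0.00000000e+00,  0.00000000e+00,
         1.00000000e+00]]))
gutter [([271.2, 222.0], 0.95), ([213.3, 228.3], 0.69)]
ramp [([288.5, 220.8], 0.61)]
lip [([274.1, 221.0], 0.67), ([242.2, 187.5], 0.63)]
stop [([303.4, 231.5], 0.57)]
roller [([246.2, 185.6], 0.89), ([303.7, 161.4], 0.84), ([197.2, 184.9], 0.79)]
keeper_hinge [([296.6, 203.9], 0.61)]
keeper_tip [([289.3, 178.9], 0.46)]
top (np.float64(371.98708400346436), 253.8360079403331, 195.2062244916577, array([[ 1.22673454e-02, -9.90567803e-01,  1.36473220e-01,
         4.02944809e+02],
       [-9.99778914e-01, -9.81982901e-03,  1.85928554e-02,
        -1.56607342e+01],
       [-1.70773403e-02, -1.36671133e-01, -9.90469266e-01,
         1.12517290e+03],
       [ 0.00000000e+00
[... 391 characters left out ...]
.0, 214.6], 0.46)]
{'time_s': 0.8, 'q': array([ 1.14459530e+00,  2.76365665e-01, -2.63593899e-02,  1.26800292e+00,
       -1.66880913e-06,  1.46740253e+00]), 'qvel': array([-9.36060825e-06, -2.03885560e-04,  1.73221322e-03, -2.95068303e-04,
        1.60912038e-03,  1.12663446e-03]), 'effort': array([ 2.94839419e-04, -4.45425403e+01,  2.95543313e+01,  5.22313603e-04,
       -1.39614772e-04,  2.70384419e-06]), 'tcp_pos': array([198.28149099, 592.73019439, 256.35380937]), 'tool_rot': array([ 0.57387447, -0.41313797,  0.57383195,  0.41316099]), 'force': array([ 0.45806111,  0.24234184, -0.19763053]), 'wrist_torque': array([ 0.06274334, -0.0194564 ,  0.02277525]), 'width': 85.26880447395672} 25.0
```

View pics/scene0.png

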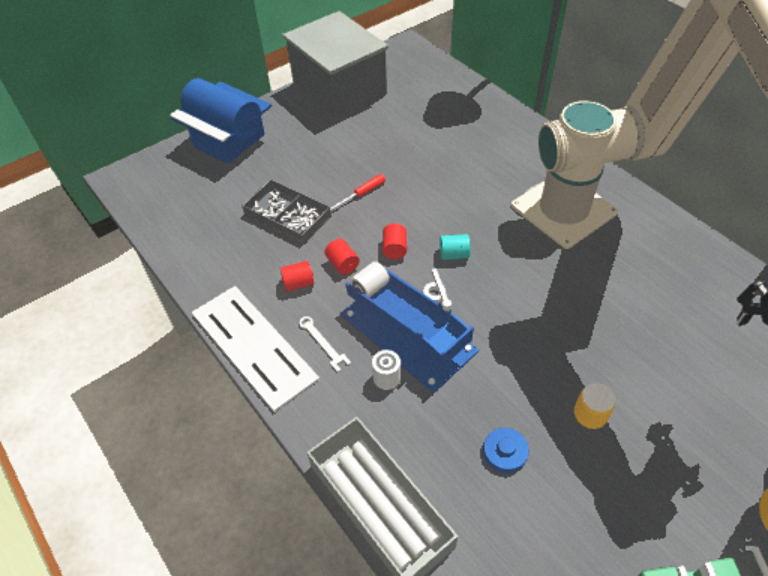

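View pics/top0.png

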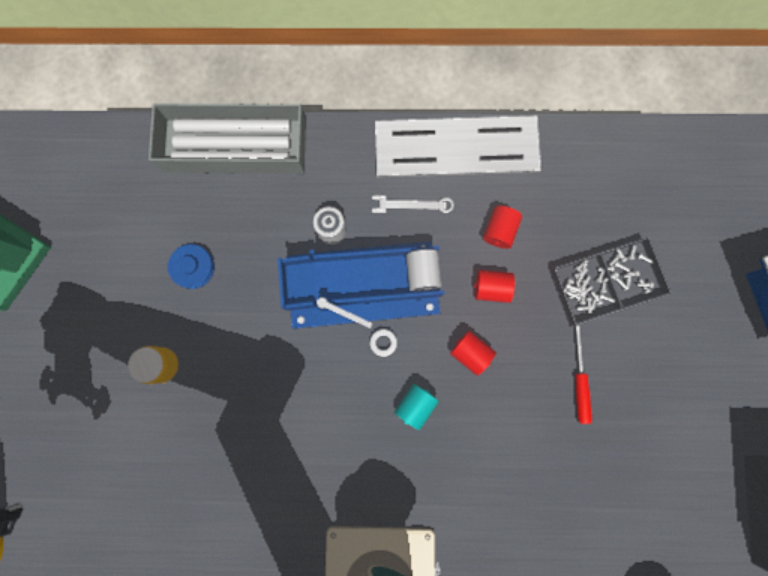

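```bash
python3 - <<'E'
from h import *
for n in("top","scene"):
    D=np.load(f"pics/{n}0.npy"); im=cv2.imread(f"pics/{n}0_raw.png"); P=cloud(n,D)
    sub=(P[...,0]>300)&(P[...,0]<620)&(abs(P[...,1])<250)
    b,g,r=[im[...,i].astype(int) for i in range(3)]
    blue=(b>r+50)&(b>g+30)&sub
    hi=blue&(P[...,2]>75)
    Q=P[hi]; print(n,hi.sum(),"minarea",cv2.minAreaRect(Q[:,:2].astype(np.float32)))
    ba=P[blue&(P[...,2]<16)&(P[...,2]>3)]; print("base",cv2.minAreaRect(ba[:,:2].astype(np.float32)))
    # white
    wh=(b>120)&(abs(b-r)<40)&sub&(P[...,2]>60)
    Q=P[wh]; print("white",len(Q),Q.min(0),Q.max(0))
    kb=P[wh&(P[...,2]>118)&(P[...,1]>-40) ]; print("keeper",len(kb),kb.mean(0),kb.min(0),kb.max(0),cv2.minAreaRect(kb[:,:2].astype(np.float32)))
    # yaw grid search later: print table along rough axis
p=cv2.imread("pics/top0_raw.png")[140:260,170:320]; cv2.imwrite("pics/topc.png",cv2.resize(p,(750,600),interpolation=cv2.INTER_CUBIC))
E
```

```text
top 1888 minarea ((555.6372680664062, 40.25645446777344), (129.02023315429688, 304.0710144042969), 1.614249348640442)
base ((518.4598999023438, 38.33781433105469), (37.76165771484375, 299.0471496582031), 6.234515190124512)
white 662 [ 477.55975844 -106.21143771   79.54995228] [619.98987418 183.92139746 141.3362014 ]
keeper 163 [503.61562002  73.26627938 136.52186753] [477.55975844  20.45988083 124.21780868] [527.86935527 183.92139746 141.3362014 ] ((509.7545166015625, 99.36762237548828), (166.2021942138672, 31.53814697265625), 77.72309112548828)
scene 888 minarea ((575.8571166992188, 59.098548889160156), (100.652587890625, 263.4522705078125), 6.137270450592041)
base ((539.69482421875, 15.330001831054688), (161.91409301757812, 361.9786682128906), 0.8035039305686951)
white 420 [ 477.89074709 -100.74739767   75.74505481] [619.96943208 185.10184996 142.37774127]
keeper 113 [508.27052408  76.98789082 136.08509187] [477.89074709  20.21611157 120.15078439] [531.18448044 118.41342811 142.37774127] ((502.10577392578125, 69.36036682128906), (108.1689682006836, 17.370014190673828), 62.76169967651367)
```

View pics/topc.png

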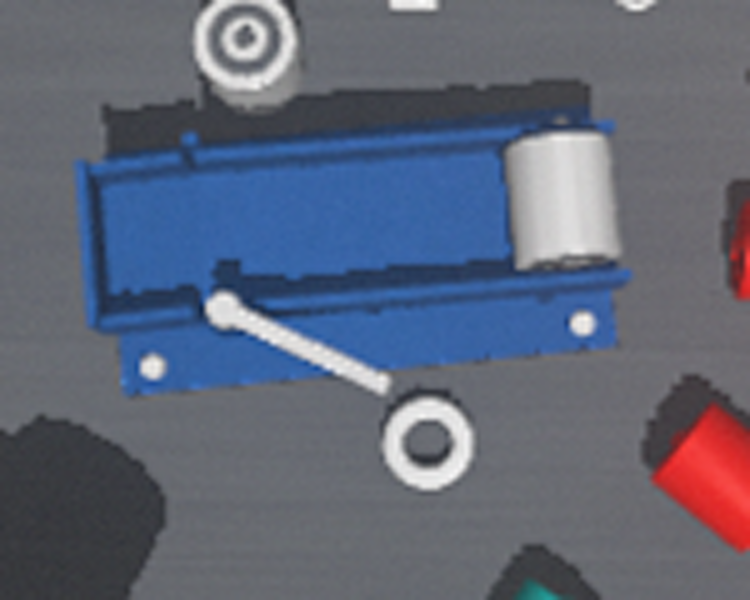

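```bash
python3 - <<'E'
from h import *
from scipy.optimize import least_squares
G=np.array([[-46,71,137],[-75,150,8],[-75,-150,8],[-46,147,124],[46,147,124]],float)
c=np.array([[222,309],[128,394],[617,345],[93,328],[82,163]])
px=c/5+np.array([170,140])-0.4
def tf(t,p): 
    a=t[2]; return np.array([t[0]+np.cos(a)*p[0]-np.sin(a)*p[1],t[1]+np.sin(a)*p[0]+np.cos(a)*p[1],p[2]])
res=lambda t:np.ravel([np.array(proj("top",tf(t,g)))-q for g,q in zip(G,px)])
s=least_squares(res,[550,30,0.05],loss="soft_l1"); print(s.x,s.fun.reshape(-1,2).round(2))
t=s.x; np.save("t.npy",t)
# check vs. base/collar, hinge, lip, crest
for nm,g in dict(hinge=[-46,71,137],tabline=[46,71,120],lip=[0,85-225*np.cos(.1222),57.6+10],crest=[0,85,85],roller=[0,85-195*np.cos(.1222)-30*np.sin(.1222),85-195*np.sin(.1222)+30]).items():
    print(nm,tf(t,g).round(1),[np.round(proj(n,tf(t,g)),1) for n in("top","scene")])
# depth profile along the axis
D=np.load("pics/top0.npy");P=cloud("top",D).reshape(-1,3);P=P[~np.isnan(P[:,0])]
a=t[2];R=np.array([[np.cos(a),np.sin(a)],[-np.sin(a),np.cos(a)]])
L=np.c_[(P[:,:2]-t[:2])@R.T,P[:,2]]
m=abs(L[:,0])<20
for y in range(-180,170,8):
    k=m&(abs(L[:,1]-y)<4); 
    if k.any(): print(y,np.median(L[k,2]).round(1),end="; ")
print()
for ys in((-80,-60),(20,50)):
  for x in range(-80,60,3):
    k=(L[:,1]>ys[0])&(L[:,1]<ys[1])&(abs(L[:,0]-x)<1.5)
    if k.any(): print(x,L[k,2].max().round(0),end="; ")
  print()
E
```

```text
[5.74687354e+02 4.14955944e+01 1.12625601e-01] [[ 0.97  0.11]
 [-0.31  0.41]
 [ 0.94  0.11]
 [-0.48 -0.27]
 [-0.82 -0.36]]
hinge [521.  106.9 137. ] [array([215. , 201.5]), array([297.4, 201.6])]
tabline [612.4 117.2 120. ] [array([212.9, 169.3]), array([277.4, 221.8])]
lip [590.2 -96.   67.6] [array([288.8, 181.3]), array([242.9, 187.4])]
crest [565.1 126.   85. ] [array([210.9, 188.2]), array([290.3, 221.9])]
roller [587.3 -70.   91.2] [array([280.2, 180.7]), array([247.8, 187.3])]
-180 -0.3; -172 0.1; -164 -0.6; -156 -1.1; -148 97.0; -140 109.0; -132 115.4; -124 118.9; -116 119.6; -108 118.4; -100 114.4; -92 107.4; -84 64.6; -76 64.8; -68 65.3; -60 66.2; -52 66.8; -44 68.8; -36 69.3; -28 70.8; -20 70.8; -12 72.5; -4 73.1; 4 74.5; 12 75.1; 20 76.7; 28 77.5; 36 78.5; 44 79.1; 52 79.9; 60 81.2; 68 82.6; 76 82.6; 84 84.3; 92 83.6; 100 83.4; 108 82.6; 116 80.8; 124 80.7; 132 79.5; 140 79.2; 148 119.5; 
-80 3.0; -77 3.0; -74 8.0; -71 12.0; -68 9.0; -65 10.0; -62 9.0; -59 12.0; -56 10.0; -53 10.0; -50 10.0; -47 100.0; -44 101.0; -41 102.0; -38 5.0; -35 68.0; -32 67.0; -29 68.0; -26 67.0; -23 68.0; -20 68.0; -17 68.0; -14 67.0; -11 69.0; -8 68.0; -5 67.0; -2 68.0; 1 68.0; 4 70.0; 7 67.0; 10 66.0; 13 69.0; 16 67.0; 19 67.0; 22 68.0; 25 67.0; 28 67.0; 31 68.0; 34 67.0; 37 66.0; 40 102.0; 43 103.0; 46 103.0; 
-80 138.0; -77 138.0; -74 136.0; -71 140.0; -68 141.0; -65 138.0; -62 138.0; -59 138.0; -56 9.0; -53 9.0; -50 10.0; -47 115.0; -44 116.0; -41 116.0; -38 9.0; -35 83.0; -32 82.0; -29 82.0; -26 81.0; -23 83.0; -20 80.0; -17 83.0; -14 81.0; -11 81.0; -8 81.0; -5 81.0; -2 81.0; 1 85.0; 4 81.0; 7 82.0; 10 84.0; 13 82.0; 16 80.0; 19 84.0; 22 81.0; 25 84.0; 28 79.0; 31 81.0; 34 82.0; 37 82.0; 40 117.0; 43 116.0; 46 114.0;
```

```bash
cat >> h.py <<'E'
def gw(x,y,z=0):
    t=np.load("t.npy"); a=t[2]; return np.array([t[0]+np.cos(a)*x-np.sin(a)*y,t[1]+np.sin(a)*x+np.cos(a)*y,z])
def wg(p):
    t=np.load("t.npy"); a=t[2]; d=np.array(p[:2])-t[:2]; return np.array([np.cos(a)*d[0]+np.sin(a)*d[1],-np.sin(a)*d[0]+np.cos(a)*d[1]])
def st():
    from scipy.spatial.transform import Rotation as Ro
    s=ctrl.sense(); R=Ro.from_quat(np.roll(s["tool_rot"],-1)).as_matrix()
    print("t",s["time_s"],"tcp",s["tcp_pos"].round(1),"gut",wg(s["tcp_pos"]).round(1),"jaw",R[:,2].round(3),"x",R[:,0].round(3),"F",s["force"].round(1),"w",s["width"],"tip",ctrl.tip_reach)
    return s
E
python3 - <<'E'
from h import *
s=st(); p=s["tcp_pos"]
for y in(-195,-180,-165,-161): print(y,gw(0,y,99).round(1),(gw(0,y,99)-p).round(1))
D=np.load("pics/top0.npy");P=cloud("top",D).reshape(-1,3);k=(P[:,2]>124)&(P[:,2]<145)&(P[:,0]>460)&(P[:,0]<535)&(P[:,1]>10)&(P[:,1]<115)
L=np.array([wg(q) for q in P[k]]);d=L-np.array([-46,71]);r=np.hypot(*d.T);k=r>30
print(np.median(np.arctan2(d[k,0],-d[k,1])),r.max())
E
```

```text
t 0.8 tcp [198.3 592.7 256.4] gut [-312.1  590. ] jaw [0.317 0.948 0.   ] x [ 0.  0. -1.] F [ 0.5  0.2 -0.2] w 85.26880447395672 tip 25.0
-195 [ 596.6 -152.3   99. ] [ 398.3 -745.  -157.4]
-180 [ 594.9 -137.4   99. ] [ 396.6 -730.1 -157.4]
-165 [ 593.2 -122.5   99. ] [ 394.9 -715.2 -157.4]
-161 [ 592.8 -118.5   99. ] [ 394.5 -711.2 -157.4]
-0.564438731528077 95.14160102365973
```

Emit:
drive_tool --pt "0 0 0 0" --pt "0 0 0 0" --claw 255 --squeeze 40

```text
time_s: 1.05
tcp_pos: [198.3, 592.7, 256.3]
tool_rot: [0.574, -0.413, 0.574, 0.413]
force: [-0.5, -0.1, -0.1]
width: 51.4
```

Emit:
drive_tool --pt "24 -46 0 -0.07" --pt "24 -46 0 -0.07" --pt "24 -46 0 -0.07" --pt "24 -46 0 -0.07" --pt "24 -46 0 -0.07" --pt "24 -46 0 -0.07" --pt "24 -46 0 -0.07" --pt "24 -46 0 -0.07"

```text
time_s: 2.05
tcp_pos: [390.9, 223.3, 256.6]
tool_rot: [0.666, -0.238, 0.666, 0.238]
force: [0.7, 0.9, 0.5]
width: 0.2
```

Emit:
drive_tool --pt "25 -46 0 -0.07" --pt "25 -46 0 -0.07" --pt "25 -46 0 -0.07" --pt "25 -46 0 -0.07" --pt "25 -46 0 -0.07" --pt "25 -46 0 -0.07" --pt "25 -46 0 -0.07" --pt "25 -46 0 -0.07"

```text
time_s: 3.05
tcp_pos: [591.0, -145.0, 256.4]
tool_rot: [0.706, -0.044, 0.706, 0.044]
force: [1.1, 0.7, 0.4]
width: -0.1
```

```bash
python3 - <<'E'
from h import *
s=st(); print(gw(0,-184,256)-s["tcp_pos"], np.arctan2(0,1)); 
E
```

```text
t 3.05 tcp [ 591.  -145.   256.4] gut [  -4.8 -187.1] jaw [0.992 0.125 0.   ] x [ 0.  0. -1.] F [1.1 0.7 0.4] w -0.06569891948254851 tip 25.0
[ 4.38818853  3.62225229 -0.41692871] 0.0
```

Emit:
drive_tool --pt "5 0 -40 -0.01" --pt "0 0 -40 0" --pt "0 0 -40 0" --pt "0 0 -37 0" --pt "0 0 0 0"

```text
time_s: 3.68
tcp_pos: [592.2, -142.3, 96.0]
tool_rot: [0.703, -0.041, 0.708, 0.043]
force: [0.2, -0.7, -0.1]
width: 0.3
```

```bash
python3 - <<'E'
from h import *
s=st()
for n in("scene","top"):
    p,d=eyes.capture(n); y,x=(120,180) if n=="scene" else (130,180)
    cv2.imwrite(f"pics/{n}1.png",cv2.resize(p[y:y+130,x:x+150],(690,598)))
a=cv2.imread("pics/scene1.png");b=cv2.imread("pics/top1.png");cv2.imwrite("pics/b1.png",cv2.resize(np.hstack([a,b]),(800,347)))
E
```

```text
t 3.675 tcp [ 592.2 -142.3   96. ] gut [  -3.3 -184.6] jaw [ 0.993  0.118 -0.007] x [-0.007  0.003 -1.   ] F [ 0.2 -0.7 -0.1] w 0.3204163650755035 tip 25.0
```

View pics/b1.png

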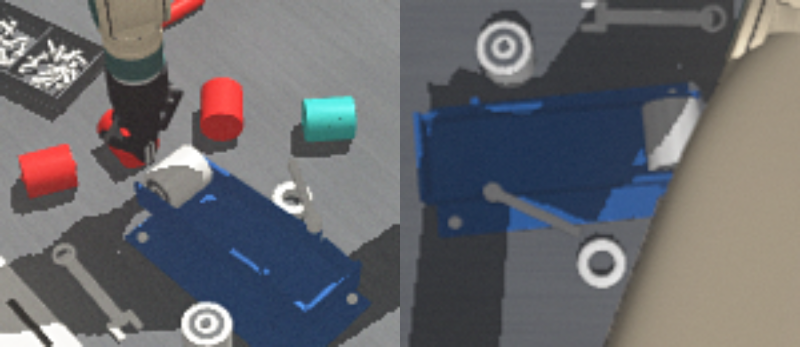

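Emit:
drive_tool --pt "1.5 4 0 0" --pt "1.5 4 0 0" --pt "-0.5 4 0 0" --pt "-0.5 4 0.5 0" --pt "-0.5 4 0.5 0" --pt "-0.5 4 0.5 0" --pt "-0.5 4 0.5 0" --pt "-0.5 4 0.5 0"

```text
time_s: 4.78
tcp_pos: [595.6, -111.6, 102.1]
tool_rot: [0.706, -0.042, 0.706, 0.041]
force: [-0.2, -1.7, 1.7]
width: 0.1
```

```bash
python3 - <<'E'
from h import *
s=st()
E
```

```text
t 4.775 tcp [ 595.6 -111.6  102.1] gut [   3.6 -154.4] jaw [0.993 0.117 0.001] x [ 0.001 -0.001 -1.   ] F [-0.2 -1.7  1.7] w 0.0614889379588719 tip 25.0
```

Emit:
drive_tool --pt "-0.9 4 0.5 0" --pt "-0.9 4 0.5 0" --pt "-0.9 4 0.5 0" --pt "-0.9 4 0.5 0" --pt "-0.9 4 0.5 0" --pt "-0.9 4 0.5 0" --pt "-0.9 4 0.5 0" --pt "-0.9 4 0.5 0"

```text
time_s: 5.78
tcp_pos: [588.0, -79.0, 105.9]
tool_rot: [0.706, -0.042, 0.706, 0.042]
force: [-0.0, -1.0, 0.6]
width: -0.1
```

```bash
python3 - <<'E'
from h import *
s=st()
p,d=eyes.capture("scene"); cv2.imwrite("pics/s2.png",cv2.resize(p[120:250,180:330],(690,598)))
E
```

```text
t 5.775 tcp [588.  -79.  105.9] gut [  -0.3 -121.3] jaw [ 0.993  0.118 -0.   ] x [-0. -0. -1.] F [-0.  -1.   0.6] w -0.1071700644338643 tip 25.0
```

View pics/s2.png

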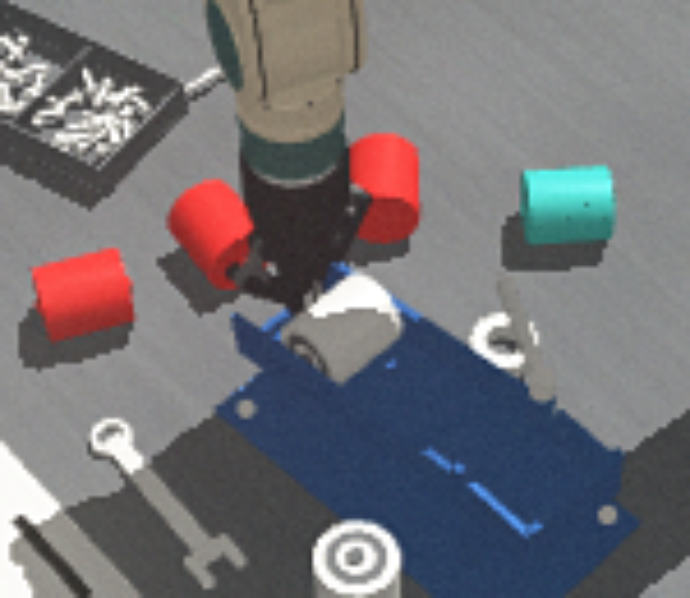

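Emit:
drive_tool --pt "-0.56 5 0.6 0" --pt "-0.56 5 0.6 0" --pt "-0.56 5 0.6 0" --pt "-0.56 5 0.6 0" --pt "-0.56 5 0.6 0" --pt "-0.56 5 0.6 0" --pt "-0.56 5 0.6 0" --pt "-0.56 5 0.6 0"

```text
time_s: 6.82
tcp_pos: [583.5, -39.0, 110.6]
tool_rot: [0.706, -0.042, 0.706, 0.042]
force: [0.2, -2.5, 0.5]
width: 0.1
```

Emit:
drive_tool --pt "-0.56 5 0.6 0" --pt "-0.56 5 0.6 0" --pt "-0.56 5 0.6 0" --pt "-0.56 5 0.6 0" --pt "-0.56 5 0.6 0" --pt "-0.56 5 0.6 0" --pt "-0.56 5 0.6 0" --pt "-0.56 5 0.6 0"

```text
time_s: 7.82
tcp_pos: [579.1, 1.0, 115.4]
tool_rot: [0.706, -0.042, 0.706, 0.042]
force: [0.1, -1.9, 0.3]
width: 0.3
```

```bash
python3 - <<'E'
from h import *
s=st()
p,d=eyes.capture("scene"); cv2.imwrite("pics/s3.png",cv2.resize(p[120:250,180:330],(690,598)))
E
```

```text
t 7.825 tcp [579.1   1.  115.4] gut [ -0.2 -40.7] jaw [ 0.993  0.118 -0.   ] x [-0.  0. -1.] F [ 0.1 -1.9  0.3] w 0.26382455600802324 tip 25.0
```

View pics/s3.png

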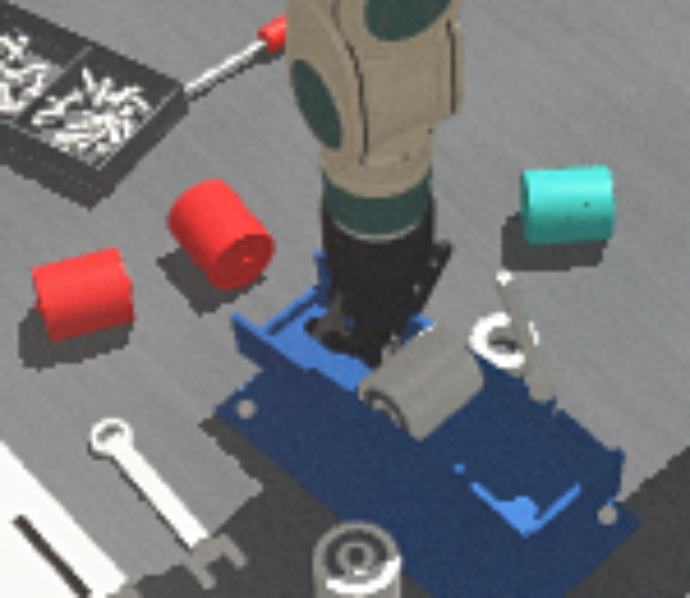

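```bash
python3 - <<'E'
from h import *
s=st(); p,d=eyes.capture("scene"); P=cloud("scene",d)
t=s["tcp_pos"]
dark=(p.max(2)<70)
L=np.array([np.r_[wg(q)-wg(t),q[2]-t[2]] for q in P[dark]])
k=(abs(L[:,0])<90)&(abs(L[:,1])<60)&(L[:,2]>-40)
L=L[k]
for z in range(-30,110,8):
    k=abs(L[:,2]-z)<4
    if k.any(): print(z,k.sum(),"x",L[k,0].min().round(),L[k,0].max().round(),"y",L[k,1].min().round(),L[k,1].max().round())
E
```

```text
t 7.875 tcp [578.9   1.8 115.5] gut [ -0.3 -39.9] jaw [ 0.993  0.118 -0.   ] x [-0.     0.001 -1.   ] F [-0.2 -0.1  0.4] w 0.11752141490258394 tip 25.0
-14 3 x 9.0 13.0 y -5.0 5.0
-6 9 x 8.0 38.0 y -0.0 60.0
2 9 x -2.0 40.0 y 1.0 55.0
10 8 x -1.0 37.0 y 7.0 52.0
18 8 x -7.0 14.0 y 5.0 13.0
26 27 x -32.0 34.0 y -12.0 13.0
34 30 x -38.0 29.0 y -8.0 13.0
42 29 x -46.0 43.0 y 0.0 18.0
50 30 x -49.0 50.0 y 5.0 18.0
58 27 x -52.0 54.0 y 3.0 18.0
66 41 x -61.0 61.0 y -11.0 16.0
74 31 x -51.0 62.0 y -9.0 21.0
82 17 x 9.0 42.0 y -8.0 20.0
90 16 x 22.0 42.0 y -6.0 12.0
98 11 x 29.0 40.0 y -9.0 11.0
106 20 x -23.0 39.0 y -8.0 37.0
```

Emit:
drive_tool --pt "-0.4 5 0.5 0" --pt "-0.4 5 0.5 0" --pt "-0.4 5 0.5 0" --pt "-0.4 5 0.5 0" --pt "-0.4 5 0.5 0" --pt "-0.4 5 0.5 0" --pt "-0.4 5 0.5 0" --pt "-0.4 5 0.5 0"

```text
time_s: 8.93
tcp_pos: [575.8, 41.1, 119.4]
tool_rot: [0.706, -0.042, 0.706, 0.042]
force: [0.6, -1.8, 0.8]
width: -0.2
```

Emit:
drive_tool --pt "-0.3 4 0.4 0" --pt "-0.3 4 0.4 0" --pt "-0.3 4 0.4 0" --pt "-0.3 4 0.4 0" --pt "-0.3 4 0.4 0" --pt "-0.3 4 0.4 0" --pt "-0.2 3 0.4 0" --pt "-0.2 3 0.4 0"

```text
time_s: 9.93
tcp_pos: [573.7, 70.9, 122.6]
tool_rot: [0.706, -0.042, 0.706, 0.042]
force: [1.0, -1.4, 0.8]
width: -0.1
```

```bash
python3 - <<'E'
from h import *
s=st()
p,d=eyes.capture("scene"); cv2.imwrite("pics/s4.png",cv2.resize(p[120:250,180:330],(690,598)))
E
```

```text
t 9.925 tcp [573.7  70.9 122.6] gut [ 2.3 29.3] jaw [ 0.993  0.118 -0.   ] x [-0. -0. -1.] F [ 1.  -1.4  0.8] w -0.14681775484057005 tip 25.0
```

View pics/s4.png

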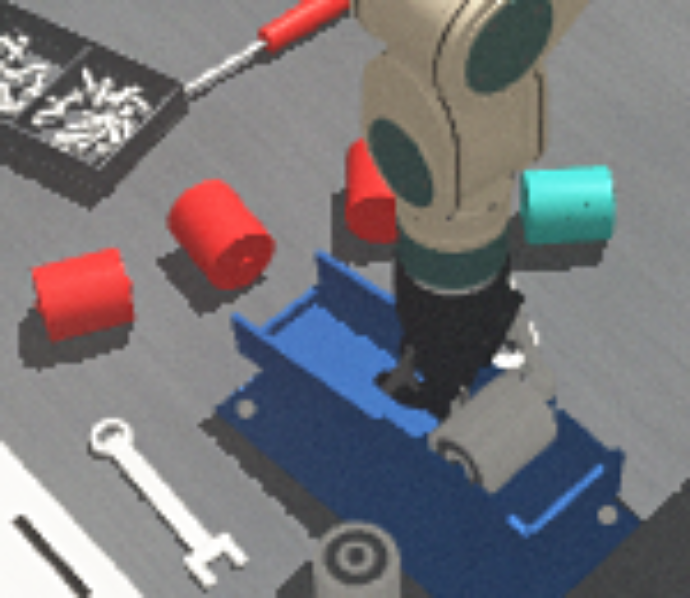

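Emit:
drive_tool --pt "-0.1 2 0.2 0" --pt "-0.1 2 0.2 0" --pt "-0.1 2 0.2 0" --pt "-0.1 2 0.2 0" --pt "-0.1 2 0.2 0" --pt "-0.1 2 0.1 0" --pt "-0.1 2 0.1 0" --pt "-0.1 2 0.1 0"

```text
time_s: 10.98
tcp_pos: [572.7, 87.1, 123.8]
tool_rot: [0.706, -0.041, 0.706, 0.042]
force: [0.8, -1.1, -0.2]
width: 0.2
```

Emit:
drive_tool --pt "-0.1 2 0 0" --pt "-0.1 2 0 0" --pt "-0.1 2 0 0" --pt "-0.1 2 0 0" --pt "-0.1 2 0 0" --pt "-0.1 2 0 0" --pt "-0.1 2 0 0" --pt "-0.1 2 0 0"

```text
time_s: 11.98
tcp_pos: [572.1, 102.8, 123.9]
tool_rot: [0.706, -0.042, 0.706, 0.042]
force: [-0.3, 1.1, -0.2]
width: 0.1
```

```bash
python3 - <<'E'
from h import *
s=st()
p,d=eyes.capture("scene"); cv2.imwrite("pics/s5.png",cv2.resize(p[120:250,180:330],(690,598)))
E
```

```text
t 11.975 tcp [572.1 102.8 123.9] gut [ 4.3 61.2] jaw [0.993 0.118 0.   ] x [ 0. -0. -1.] F [-0.3  1.1 -0.2] w 0.06922349026581912 tip 25.0
```

View pics/s5.png

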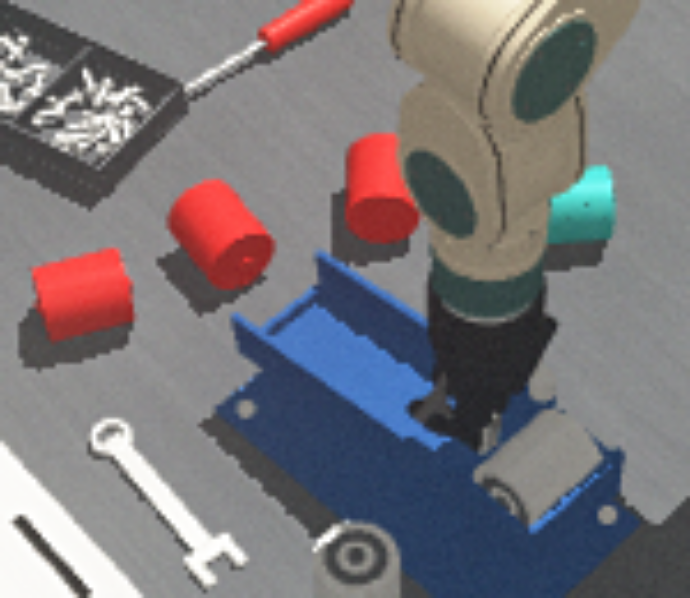

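Emit:
drive_tool --pt "0.5 -10 0 0" --pt "0.5 -10 5 0" --pt "0 0 40 0" --pt "0 0 40 0" --pt "0 0 30 0" --pt "0 0 0 0"

```text
time_s: 12.78
tcp_pos: [575.4, 82.0, 242.6]
tool_rot: [0.708, -0.042, 0.703, 0.041]
force: [0.6, 0.3, 0.6]
width: -0.1
```

```bash
python3 - <<'E'
from h import *
s=st()
def pos(th,r=65,c=17): return gw(-46+r*np.sin(th)-c*np.cos(th),71-r*np.cos(th)-c*np.sin(th),149)
print((pos(-.564,65,32)-s["tcp_pos"]).round(1),pos(-.564,65,32))
q=None
p0=pos(-.564,65,32);p1=pos(-.564);print("app",(p1-p0).round(1))
for i in range(0,26):
    th=-.564+i*.0854; x=pos(th)
    if q is not None: print(i,round(th,2),(x-q).round(1).tolist(),x.round(0).tolist())
    q=x
for n in("scene","top"):
  p,d=eyes.capture(n); cv2.imwrite(f"pics/{n}6.png",cv2.resize(p[120:250,180:330],(690,598)))
a=cv2.imread("pics/scene6.png");b=cv2.imread("pics/top6.png");cv2.imwrite("pics/b6.png",cv2.resize(np.hstack([a,b]),(800,347)))
E
```

```text
t 12.775 tcp [575.4  82.  242.6] gut [ 5.3 40.2] jaw [0.993 0.117 0.007] x [ 0.007  0.    -1.   ] F [0.6 0.3 0.6] w -0.1462845848620643 tip 25.0
[-111.6  -19.6  -93.6] [463.85094135  62.34427552 149.        ]
app [13.5 -6.5  0. ]
1 -0.48 [4.5, -3.5, 0.0] [482.0, 52.0, 149.0]
2 -0.39 [4.8, -3.1, 0.0] [487.0, 49.0, 149.0]
3 -0.31 [5.1, -2.7, 0.0] [492.0, 46.0, 149.0]
4 -0.22 [5.3, -2.3, 0.0] [497.0, 44.0, 149.0]
5 -0.14 [5.4, -1.8, 0.0] [502.0, 42.0, 149.0]
6 -0.05 [5.6, -1.3, 0.0] [508.0, 41.0, 149.0]
7 0.03 [5.7, -0.9, 0.0] [514.0, 40.0, 149.0]
8 0.12 [5.7, -0.4, 0.0] [519.0, 40.0, 149.0]
9 0.2 [5.7, 0.1, 0.0] [525.0, 40.0, 149.0]
10 0.29 [5.7, 0.6, 0.0] [531.0, 40.0, 149.0]
11 0.38 [5.6, 1.1, 0.0] [536.0, 41.0, 149.0]
12 0.46 [5.5, 1.6, 0.0] [542.0, 43.0, 149.0]
13 0.55 [5.4, 2.0, 0.0] [547.0, 45.0, 149.0]
14 0.63 [5.2, 2.5, 0.0] [553.0, 48.0, 149.0]
15 0.72 [4.9, 2.9, 0.0] [557.0, 50.0, 149.0]
16 0.8 [4.7, 3.3, 0.0] [562.0, 54.0, 149.0]
17 0.89 [4.4, 3.7, 0.0] [567.0, 57.0, 149.0]
18 0.97 [4.0, 4.1, 0.0] [571.0, 62.0, 149.0]
19 1.06 [3.7, 4.4, 0.0] [574.0, 66.0, 149.0]
20 1.14 [3.3, 4.7, 0.0] [578.0, 71.0, 149.0]
21 1.23 [2.9, 5.0, 0.0] [580.0, 76.0, 149.0]
22 1.31 [2.5, 5.2, 0.0] [583.0, 81.0, 149.0]
23 1.4 [2.0, 5.4, 0.0] [585.0, 86.0, 149.0]
24 1.49 [1.5, 5.5, 0.0] [586.0, 92.0, 149.0]
25 1.57 [1.1, 5.6, 0.0] [587.0, 97.0, 149.0]
```

View pics/b6.png

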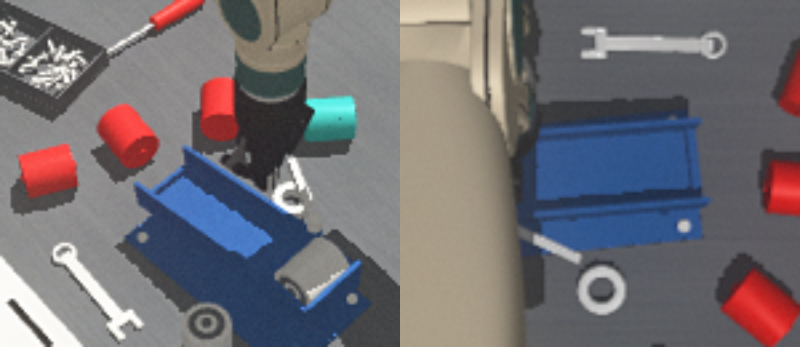

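Emit:
drive_tool --pt "-40 -6 0 0" --pt "-40 -7 0 0" --pt "-36 -6 0 0" --pt "0 0 -35 0" --pt "0 0 -35 0" --pt "0 0 -25 0" --pt "0 0 0 0"

```text
time_s: 13.75
tcp_pos: [453.5, 63.5, 140.5]
tool_rot: [0.703, -0.041, 0.709, 0.042]
force: [-0.1, 0.2, -0.3]
width: -0.1
```

```bash
python3 - <<'E'
from h import *
s=st(); print(s["tcp_pos"]-gw(-46,71,149)) 
for n in("scene","top"):
  p,d=eyes.capture(n); cv2.imwrite(f"pics/{n}7.png",cv2.resize(p[120:250,180:330],(690,598)))
a=cv2.imread("pics/scene7.png");b=cv2.imread("pics/top7.png");cv2.imwrite("pics/b7.png",cv2.resize(np.hstack([a,b]),(800,347)))
E
```

```text
t 13.75 tcp [453.5  63.5 140.5] gut [-118.    35.5] jaw [ 0.993  0.117 -0.008] x [-0.008 -0.    -1.   ] F [-0.1  0.2 -0.3] w -0.14091417964459893 tip 25.0
[-67.52675049 -43.358733    -8.53098641]
```

View pics/b7.png

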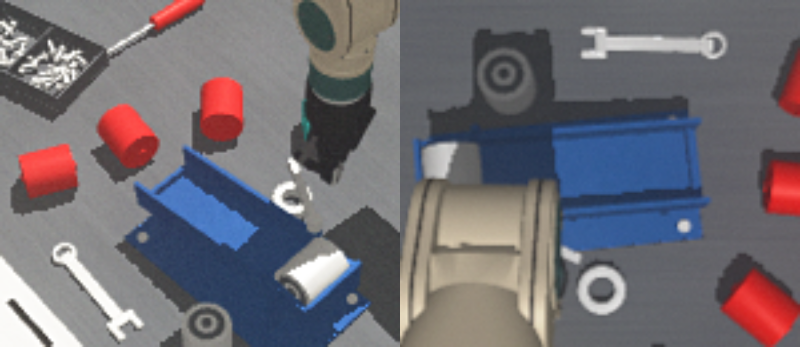

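Emit:
drive_tool --pt "8 -2 6 0" --pt "8 -3 0 0" --pt "7 -3 0 0" --pt "5 -3 0 0" --pt "5 -3 0 0" --pt "5 -3 0 0" --pt "5 -2 0 0" --pt "5 -2 0 0"

```text
time_s: 14.85
tcp_pos: [505.3, 42.6, 149.8]
tool_rot: [0.706, -0.042, 0.706, 0.042]
force: [0.7, 1.2, -0.6]
width: -0.2
```

```bash
python3 - <<'E'
from h import *
s=st()
for n in("scene","top"):
  p,d=eyes.capture(n); cv2.imwrite(f"pics/{n}8.png",cv2.resize(p[120:250,180:330],(690,598)))
a=cv2.imread("pics/scene8.png");b=cv2.imread("pics/top8.png");cv2.imwrite("pics/b8.png",cv2.resize(np.hstack([a,b]),(800,347)))
E
```

```text
t 14.85 tcp [505.3  42.6 149.8] gut [-68.8   8.9] jaw [ 0.993  0.118 -0.   ] x [-0. -0. -1.] F [ 0.7  1.2 -0.6] w -0.23374910748383793 tip 25.0
```

View pics/b8.png

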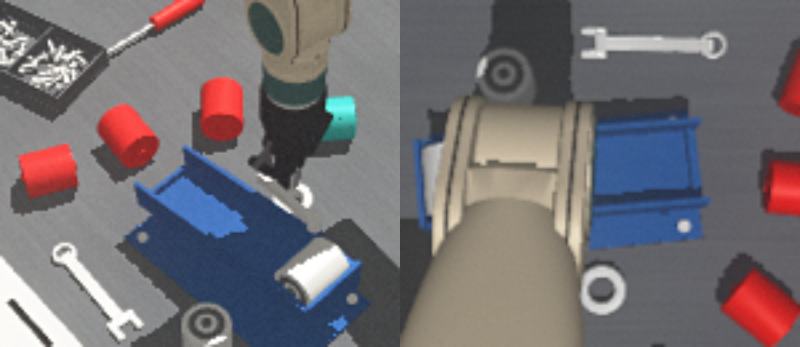

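Emit:
drive_tool --pt "5.5 -1 0 0" --pt "5.5 -0.5 0 0" --pt "5.5 -0.5 0 0" --pt "5.5 0 0 0" --pt "5.5 0.5 0 0" --pt "5.5 1 0 0" --pt "5.5 1.5 0 0" --pt "5.5 2 0 0"

```text
time_s: 15.95
tcp_pos: [549.5, 45.8, 149.9]
tool_rot: [0.706, -0.042, 0.706, 0.042]
force: [-1.0, 0.3, -0.8]
width: -0.2
```

```bash
python3 - <<'E'
from h import *
s=st()
p,d=eyes.capture("scene"); cv2.imwrite("pics/s9.png",cv2.resize(p[120:250,180:330],(690,598)))
E
```

```text
t 15.95 tcp [549.5  45.8 149.9] gut [-24.5   7.1] jaw [0.993 0.118 0.   ] x [ 0. -0. -1.] F [-1.   0.3 -0.8] w -0.1939787195129042 tip 25.0
```

View pics/s9.png

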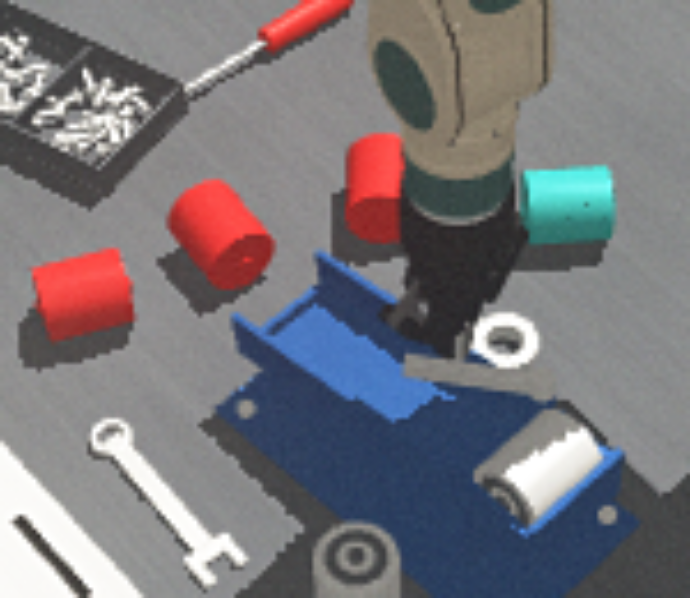

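Keeper bar is swinging as expected (tip at ~(410,360) of the crop, finger behind it). Continuing along the arc.

Emit:
drive_tool --pt "5 2.5 0 0" --pt "5 3 0 0" --pt "4.5 3.5 0 0" --pt "4.5 3.5 0 0" --pt "4 4 0 0" --pt "3.5 4.5 0 0" --pt "3.5 4.5 0 0" --pt "3 5 0 0"

```text
time_s: 17.0
tcp_pos: [582.3, 76.5, 149.9]
tool_rot: [0.706, -0.042, 0.706, 0.042]
force: [-1.2, -1.0, -0.0]
width: -0.2
```

```bash
python3 - <<'E'
from h import *
s=st()
p,d=eyes.capture("scene"); cv2.imwrite("pics/s10.png",cv2.resize(p[120:250,180:330],(690,598)))
E
```

```text
t 17.0 tcp [582.3  76.5 149.9] gut [11.5 33.9] jaw [ 0.993  0.118 -0.   ] x [-0. -0. -1.] F [-1.2 -1.  -0. ] w -0.18944280781482237 tip 25.0
```

View pics/s10.png

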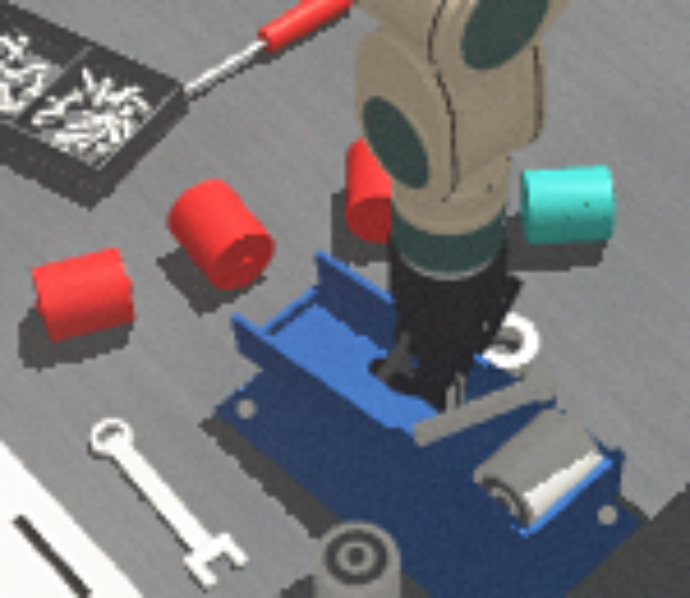

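Emit:
drive_tool --pt "2 4 0 0" --pt "1.5 4 0 0" --pt "0.5 4 0 0" --pt "0 3 0 0" --pt "0 2 0 0" --pt "-0.2 2 0 0" --pt "-0.1 1 0 0" --pt "0 0 0 0"

```text
time_s: 18.05
tcp_pos: [585.8, 96.3, 150.0]
tool_rot: [0.706, -0.042, 0.706, 0.042]
force: [0.1, -0.2, 0.2]
width: -0.3
```

```bash
python3 - <<'E'
from h import *
s=st()
p,d=eyes.capture("scene"); cv2.imwrite("pics/s11.png",cv2.resize(p[120:250,180:330],(690,598)))
E
```

```text
t 18.05 tcp [585.8  96.3 150. ] gut [17.2 53.3] jaw [ 0.993  0.118 -0.   ] x [-0.  0. -1.] F [ 0.1 -0.2  0.2] w -0.3030466681409154 tip 25.0
```

View pics/s11.png

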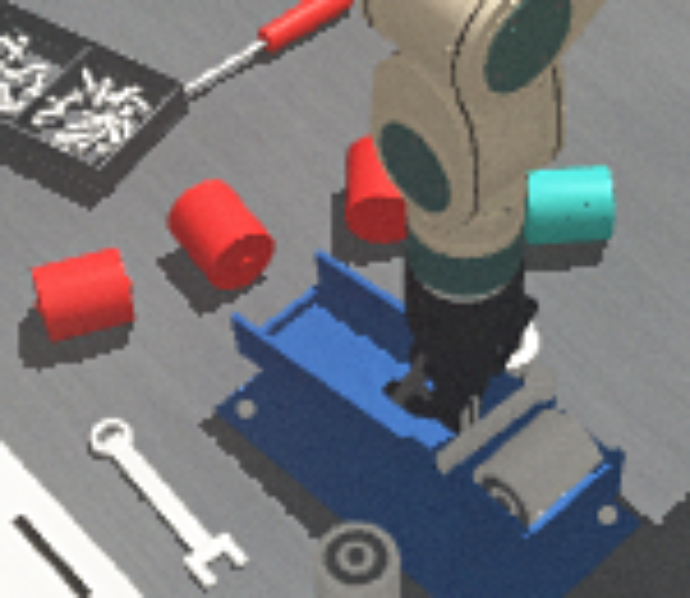

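Nearly across; now 1 mm rows until a resisting force shows.

Emit:
drive_tool --pt "-0.1 1 0 0" --pt "-0.1 1 0 0" --pt "-0.1 1 0 0" --pt "-0.1 1 0 0"

```text
time_s: 18.6
tcp_pos: [585.6, 99.6, 149.9]
tool_rot: [0.706, -0.042, 0.706, 0.041]
force: [1.0, -3.6, 0.0]
width: -0.2
```

Emit:
drive_tool --pt "-0.1 1 0 0" --pt "-0.1 1 0 0" --pt "0 0 0 0"

```text
time_s: 18.98
tcp_pos: [585.6, 99.8, 150.0]
tool_rot: [0.706, -0.043, 0.706, 0.039]
force: [0.8, -8.5, -0.1]
width: -0.4
```

```bash
python3 - <<'E'
from h import *
s=st()
E
```

```text
t 18.975 tcp [585.6  99.8 150. ] gut [17.4 56.7] jaw [ 0.993  0.116 -0.   ] x [ 0.001 -0.006 -1.   ] F [ 0.8 -8.5 -0.1] w -0.3885036805468959 tip 25.0
```

Emit:
drive_tool --pt "0.3 -3 0 0" --pt "0.5 -6 0 0" --pt "1 -10 0 0" --pt "0 0 30 0" --pt "0 0 40 0" --pt "0 0 40 0" --pt "-50 -30 10 0" --pt "-50 -30 10 0"

```text
time_s: 19.98
tcp_pos: [486.5, 22.5, 280.8]
tool_rot: [0.706, -0.042, 0.705, 0.042]
force: [-0.6, -1.6, 1.2]
width: 0.2
```

Emit:
drive_tool --pt "-20 -50 0 0" --pt "-20 -50 0 0" --pt "-20 -50 0 0" --pt "-20 -50 0 0" --pt "-20 -50 0 0" --pt "0 0 0 0" --pt "0 0 0 0"

```text
time_s: 20.85
tcp_pos: [386.8, -226.7, 279.8]
tool_rot: [0.706, -0.041, 0.706, 0.042]
force: [-0.5, 0.4, 0.4]
width: -0.2
```

```bash
python3 - <<'E'
from h import *
s=st()
for n in("scene","top"):
  p,d=eyes.capture(n); cv2.imwrite(f"pics/{n}12.png",cv2.resize(p[120:250,170:320],(690,598))); np.save(f"pics/{n}12.npy",d)
  P=cloud(n,d).reshape(-1,3); L=np.array([np.r_[wg(q),q[2]] for q in P]); 
  k=(L[:,2]>125)&(L[:,2]<150)&(abs(L[:,0])<60)&(L[:,1]>50)&(L[:,1]<81); Q=L[k]
  if k.sum()>8:
    f=cv2.fitLine(Q[:,:2].astype(np.float32),cv2.DIST_HUBER,0,.01,.01).ravel(); print(n,k.sum(),Q.min(0),Q.max(0),"ang from x",np.arctan2(f[1]*np.sign(f[0]),abs(f[0])),"pt",f[2:])
  k=(L[:,2]>115)&(L[:,2]<150)&(abs(L[:,0])<36)&(L[:,1]>85)&(L[:,1]<138); Q=L[k]; print("roller",k.sum(),Q.min(0),Q.max(0), Q[Q[:,2]>Q[:,2].max()-4].mean(0))
a=cv2.imread("pics/scene12.png");b=cv2.imread("pics/top12.png");cv2.imwrite("pics/b12.png",cv2.resize(np.hstack([a,b]),(800,347)))
E
```

```text
t 20.85 tcp [ 386.8 -226.7  279.8] gut [-216.9 -245.4] jaw [0.993 0.117 0.   ] x [ 0.     0.001 -1.   ] F [-0.5  0.4  0.4] w -0.1972232803865149 tip 25.0
scene 146 [-54.03333377  62.61256064 125.09487963] [ 53.35146261  80.65795106 143.14394377] ang from x -0.0002347009 pt [ 1.4639746 74.08989  ]
roller 336 [-32.56532748  85.08621991 115.45571078] [ 35.99329231 137.98791087 146.48483119] [  4.41486916 112.59635738 144.00803701]
top 171 [-54.79827608  65.72670995 125.26644248] [ 52.42970067  80.66745378 142.03706167] ang from x 0.004199937 pt [-3.1984274 73.542465 ]
roller 519 [-35.61643292  85.06056159 115.5533002 ] [ 35.67080263 137.94489612 145.37353425] [  2.49530673 114.1944994  142.5377468 ]
```

View pics/b12.png

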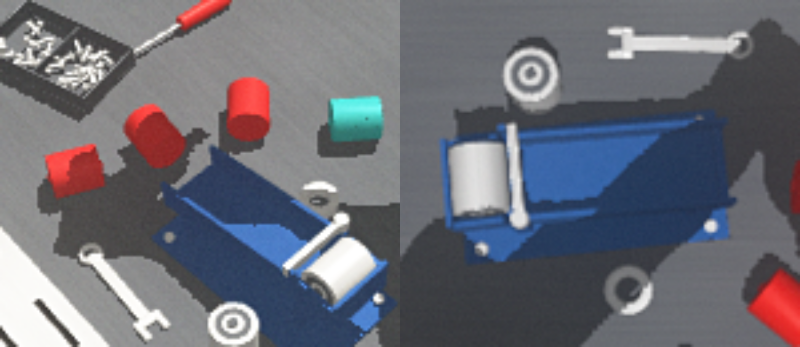

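Both cameras show the keeper square across the gutter (within about 0.004 rad) and the roller in the dip, at gutter y of about 113 mm against the expected 114. The bystanders are in their places.

```bash
python3 -c "
from h import *
print(ctrl.hand_in())"
```

```text
the job is handed in; nothing more can be done
None
```

The roller now lies in the dip against the end stop, and the keeper bar is straight across the gutter behind it. I handed the job in at about 21 s of the 61 s allowed.

**What I did:** With shut fingers I pushed the roller slowly up the gutter and over the crest. It settled in the dip on its own. I then swung the keeper from about -0.56 rad round until the push force rose to 8.5 N and it stopped moving. After that I backed the arm clear of everything.

**Last checks:**
- **Roller:** the cameras put it 113–114 mm along the gutter; 114 mm was expected.
- **Keeper:** it is square across the gutter to within about 0.004 rad in both cameras.
- **Forces:** readings at the end of each move stayed under 10 N.
- **Bystanders:** the collar, wrench, spare, bolt tray and screwdriver looked undisturbed in the last pictures. I did not look at the tin and pulley again, but the arm only passed well above that side at the start.

Two readings were slightly off. The depth data put the keeper about 3 mm further up the gutter than nominal, and the roller's top 3–5 mm higher than nominal. Both are close to the cameras' 2 mm calibration error plus depth noise. No check failed.

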